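# Clear the scraps and snap the red cap onto the storage tub

## Task

Close the green-lidded tub for the cold store: first put the cheese offcut and the carrot end that lie on its lid into the blue scrap bin, then set the red cap over the tub's white neck and press it down until it clicks, and keep pressing after the click until the cap sits fully home on the shoulder of the neck. The spring seal lifts the cap again if you ease off, so finish while still holding the cap pressed hard down, and leave the four small jars standing where they are.

Things in the scene. Friction and masses are not known exactly. Their poses are not given: they have to be found in the camera images.
- neck_shoulder (a point): centre of the round shoulder (42 mm wide, 14 mm above the lid) at the foot of the tub's fixed, upright white neck, the face on which the cap's rim must finally stand; z up. The neck is 30 mm in diameter up to 19 mm above the shoulder, then tapers to 18 mm at 27 mm. Fully home, the cap's centre is 17 mm above this point
- bead_ring (a point): on the neck's axis, 12 mm above the shoulder, at the level of its four rounded white spring beads (36 mm across). The cap's lip is forced over them: its lower edge meets them 16 mm above the shoulder, the force grows to some 8 N at 14 mm, then falls, and at about 8 mm the cap snaps down (the click). Let go after the click, it stays on but rises to about 4 mm above the shoulder
- seal_top (a point): top of the black rubber spring seal, 16 mm wide, that stands out of the neck's top, 35.5 mm above the shoulder when free. The inside of the cap's top meets it when the rim is 6.5 mm above the shoulder; it pushes back with about 8 N once the cap is fully home
- lid_middle (a point): middle of the top face of the green lid of the fixed tub (180 x 220 mm, 110 mm high, clear walls); axes of the tub: x along its 180 mm side, y along its 220 mm side, z up. The neck stands on the lid 55 mm from here towards -y; the scraps lie in the +y half
- cap_center (a point): centre, half-way up, of the loose round red snap cap, 46 mm in diameter, 34 mm high, 40 g, standing upright on the table with its open side down to start with; z up through its closed flat top (5 mm thick). Open inside: 32.6 mm at the lip (the lowest 5 mm), 37 mm wide above it. Fully home, this point is 17 mm above neck_shoulder
- cheese_center (a point): centre of the cheese offcut, a pale yellow block 44 (x) x 28 (y) x 26 (z) mm, 35 g, lying on the lid
- carrot_center (a point): centre of the carrot end, an orange stub 42 mm long (x) and 25 mm thick, 30 g, lying on the lid
- cheese: the same cheese offcut, origin at the centre of its underside
- carrot: the same carrot end, origin at the centre of its underside
- cap: the same cap, origin at the centre of its open lower rim
- bin_in (a point): centre of the inner floor of the fixed open blue scrap bin: 170 x 170 mm outside, 90 mm high, walls and floor 5 mm; axes along its sides, z up. It stands on one side of the tub and the cap on the other; which is which varies
- mustard_jar: leave alone: a small closed jar, 54 mm wide, 60 mm high, mustard yellow with a yellow lid, near the robot on its left; origin under its middle
- beet_jar: leave alone: a small closed jar, 54 mm wide, 55 mm high, dark red with a white lid, near the robot on its right; origin under its middle
- pickle_jar: leave alone: a closed jar, 60 mm wide, 75 mm high, olive green with a dark green lid, beyond the tub on the robot's left; origin under its middle
- sauce_jar: leave alone: a closed jar, 60 mm wide, 70 mm high, brown with a black lid, beyond the tub on the robot's right; origin under its middle
Not all that is in view belongs to the job. Leave any pink look-alike of the part that bears bin_in alone.

How it is judged:
On the way, in this order (a step that is already met when the one before it is completed fails the run):
1. both scraps lie in the scrap bin, let go (x of cheese_center in the frame of bin_in between -0.08 and 0.08 m and y of cheese_center in the frame of bin_in between -0.08 and 0.08 m and z of each of cheese_center, carrot_center in the frame of bin_in below 0.06 m and x of carrot_center in the frame of bin_in between -0.08 and 0.08 m and y of carrot_center in the frame of bin_in between -0.08 and 0.08 m and linear speed of each of cheese, carrot below 0.03 m/s and contact force between each of cheese, carrot and the arm below 0.05 N and contact force between each of cheese, carrot and the fingers below 0.05 N), for 0.2 s.
2. the cap has clicked over the beads of the neck (horizontal distance between cap_center and neck_shoulder below 0.004 m and angle between cap_center's own z axis and vertical below 0.12 rad and z of cap_center in the frame of neck_shoulder below 0.0225 m), for 0.05 s.
At the end, for the whole second after the job is handed in: Both scraps rest in the blue bin, centres under 60 mm above its floor. The cap is on the neck, upright within 0.12 rad, centred within 4 mm, and the robot, touching it with over 2 N, holds it down with its rim under 2 mm above the shoulder; the seal lifts it farther if the push eases (x of cheese_center in the frame of bin_in between -0.08 and 0.08 m and y of cheese_center in the frame of bin_in between -0.08 and 0.08 m and z of each of cheese_center, carrot_center in the frame of bin_in below 0.06 m and x of carrot_center in the frame of bin_in between -0.08 and 0.08 m and y of carrot_center in the frame of bin_in between -0.08 and 0.08 m and linear speed of each of cheese, carrot below 0.03 m/s and horizontal distance between cap_center and neck_shoulder below 0.004 m and angle between cap_center's own z axis and vertical below 0.12 rad and z of cap_center in the frame of neck_shoulder below 0.019 m and contact force between any of the fingers, the arm and cap above 2 N); the arm keeps its last pose, push and grip.
It fails at once if a jar is moved by more than 30 mm or tipped over (distance of any of mustard_jar, beet_jar, pickle_jar, sauce_jar from where it was at the start of the episode above 0.03 m or angle between any of mustard_jar, beet_jar, pickle_jar, sauce_jar's own z axis and vertical above 0.35 rad).
It also fails if it takes over 72 s, if anything falls off the work surface, if the arm or the gripper's body presses on something with over 40 N, if the wrist force passes 120 N, or if a joint passes its speed limit or range.

## Robot

A 6-joint arm with a two-finger parallel gripper is mounted at the origin on the work surface. World frame = base frame: x ahead of the robot, y to its left, z up, the work surface at z = 0. Lengths are in m, angles in rad, forces in N, time in s.
With the tool pointing down it reaches from about 0.3 to 0.95 m from the base axis. Payload 3.1 kg.
Tool frame: the origin (TCP) lies at the very end of the fingers, on their centre line; the grasp point (between the pads) lies 19 mm behind it; z points along the fingers, y is the direction in which the jaws open and shut (so a half turn about z gives the same grasp; the last joint's range is limited). The gripper opens to 85 mm and grips with 20 to 120 N. Pads are 22 mm wide; open, the fingers measure 114 mm over their backs; the gripper's body (76 mm by 85 mm) begins 54 mm behind the grasp point. The pads swing forward as they close: fully open they stand 13 mm farther back than shut.
Start: joints at [-1.367, 0.308, 1.634, -0, 1.2, -0.07], TCP at [0.169, -0.602, 0.231] pointing down, gripper open.
Joint ranges: [-3.06, 3.06], [-0.79, 1.96], [0.05, 2.63], [-1.19, 4.34], [0.05, 2.64], [-2.94, 2.94]. Speed limits (rad/s): [2.79, 2.79, 3.14, 3.14, 3.14, 3.14].

## Interface

Orientations are given as a unit quaternion [x, y, z, w].
In Python, from rig import get_obs, capture, hand_in, regions_of, landmark_of gives the robot as it stands.
- The arm moves only by the tool play_rows, never from a script. Its argument "moves" is a list that holds one entry, the list of rows, each a list of 7 numbers: the closure, from 0 (fully open) to 1 (shut), then the shift along the tool's x, y, z in m, then the turn, a rotation vector about the tool's x, y, z in degrees. A call has 1 to 12 rows; each row is the pose to reach, as a shift and turn from the pose measured when the call began, along the tool's axes at that moment; what a row does not reach only later rows make up. A row lasts 1/10 s, in which the tool goes at most 50 mm and 8.59 degrees, less where a joint would pass 70% of its speed; a pose out of reach is approached as far as the arm can. A call with a gripper value outside its range is refused whole. The fingers move at their own pace and stop on an object; "squeeze" is the grip in N (left out, the last holds). Time passes only in rows, so rows that repeat a pose let the fingers close. It gives the time, the measured TCP pose, the force and the opening at its end, in the units of the state.
- get_obs(): the state, without advancing time (a new reading comes with each control period).
- capture(name): name is "scene" or "top" or "wrist"; returns a dict with "pixels" (400x640x3 uint8, blue, green, red), "depth" (400x640 float32, m along the optical axis (not along the pixel's ray), 0 where there is no reading), "fx", "fy", "cx", "cy" (pixels), "k1" (the pictures are not rectified: a ray, as slopes to the right and down, at radius r is drawn at 1 + k1 r^2 times it, then the intrinsics apply), "view" (4x4, takes a point from world to camera coordinates); the wrist camera has in their place "mount" (4x4, takes a point from camera to tool coordinates, whose origin is the TCP and whose axes are the flange's). Camera axes: x right, y down, z forward; pixel columns grow to the right and rows downward; lengths in m; the calibration is good to about 2 mm. A picture is of the moment at which its call begins: read the wrist's pose just before it.
- hand_in(): hands the job in, once; it reports no verdict.
Trained networks look in a picture, given as the dict that the camera call returned (one of the last four; its "shot" number tells which), for a name from the list of things; names that differ only in an ending like _2 or _b are one class to them, and where a whole thing is asked for, a point or a joint stands for the part that bears it (a point fixed in the world has none). Each returns a list of dicts, best first, with "confidence" (0 to 1); they miss things now and then, are a little off and sometimes report something else, mostly with a low value. They report only what shows in the picture. A call takes as long as a camera call. They do not tell look-alikes from the thing itself.
- regions_of(target, picture): "pixels" (400x640 bool, what is visible of it) and "bbox" ([left, top, width, height] as shares, 0 to 1, of the picture: columns of its width, rows of its height, round what is visible of it).
- landmark_of(target, picture): "at" ([column, row] as shares, 0 to 1, of the picture: columns of its width, rows of its height: a listed point, or the origin of a listed thing).
The state is a dict: "t": time; "joint_positions": joint angles; "qvel": joint speeds; "tau": joint torques, N m; "eef_pos": TCP position; "ee_rot": TCP orientation; "contact_force": force on the tool from outside, world axes, zero at the start; "wrist_torque": the same for the moment, N m; "opening": finger opening in m.
Only numpy, scipy, OpenCV 4.12 (cv2) and the standard library are available. Lean on these libraries where they do the work, as an engineer would, in place of code of your own. Each camera call takes 0.05 s, during which the arm holds its last target.

## Working session

There is one attempt and no reset: what is moved stays moved. The work goes in short steps, Python scripts to look and compute and a tool call to move; the robot and the scene stay as the last step left them, time stands still between calls to the robot, and variables do not carry over. Pictures are saved under pics/ and viewed, and the job is handed in when it is done.

Besides the shell and the picture viewer there is one more tool, called after "Emit:" by a JSON object that holds its "name" and its "arguments", one argument or row to a line. play_rows: Moves the arm, as the interface text tells. Its arguments: {"type":"object","properties":{"moves":{"type":"array","items":{"type":"array","items":{"type":"array","items":{"type":"number"}}}},"squeeze":{"type":"number"}},"required":["moves"]}

```bash
ls; mkdir -p pics; cat > h.py <<'E'
import numpy as np, cv2, json
from rig import get_obs, capture, hand_in, regions_of, landmark_of
from scipy.spatial.transform import Rotation as R
def toolT(o):
    T=np.eye(4);T[:3,:3]=R.from_quat(o['ee_rot']).as_matrix();T[:3,3]=o['eef_pos'];return T
def camT(p,o=None):
    return np.linalg.inv(np.array(p['view'])) if 'view' in p else toolT(o)@np.array(p['mount'])
def slopes(p,uv):
    uv=np.atleast_2d(np.array(uv,float))
    K=np.array([[p['fx'],0,p['cx']],[0,p['fy'],p['cy']],[0,0,1.]])
    d=(uv-[p['cx'],p['cy']])/[p['fx'],p['fy']]
    s=d.copy()
    for _ in range(30): s=d/(1+p['k1']*(s**2).sum(1,keepdims=True))
    return s
def cloud(p,mask,o=None):
    v,u=np.nonzero(mask&(p['depth']>0)); z=p['depth'][v,u]
    s=slopes(p,np.c_[u,v]); P=np.c_[s*z[:,None],z]; T=camT(p,o)
    return P@T[:3,:3].T+T[:3,3]
def atz(p,uv,z,o=None):
    s=slopes(p,uv);T=camT(p,o);d=np.c_[s,np.ones(len(s))]@T[:3,:3].T
    return T[:3,3]+d*((z-T[2,3])/d[:,2])[:,None]
E
cat > a.py <<'E'
from h import *
o=get_obs();print({k:np.round(v,4).tolist() for k,v in o.items()})
for n in ['scene','top']:
    p=capture(n);cv2.imwrite(f'pics/{n}0.png',p['pixels'])
    print(n,p['k1'],p['fx'],np.round(camT(p),3).tolist())
    for t in ['cheese','carrot','cap','bin_in','mustard_jar','beet_jar','pickle_jar','sauce_jar','neck_shoulder','lid_middle']:
        try:
            r=regions_of(t,p)
            for q in r[:3]:
                c=cloud(p,q['pixels']); 
                v,u=np.nonzero(q['pixels'])
                print(t,'R',round(q['confidence'],2),q['pixels'].sum(),(int(u.mean()),int(v.mean())),np.round([np.percentile(c,2,0),np.median(c,0),np.percentile(c,98,0)],3).tolist())
        except Exception as e: print(t,'Rerr',e)
    for t in ['neck_shoulder','bead_ring','seal_top','lid_middle','cap_center','cheese_center','carrot_center','bin_in']:
        for q in landmark_of(t,p)[:2]: print(t,'L',round(q['confidence'],2),np.round(np.array(q['at'])*[640,400],1))
E
python3 a.py
```

```text
pics
{'t': 0.0, 'joint_positions': [-1.3667, 0.309, 1.6352, -0.0, 1.1997, -0.0697], 'qvel': [-0.0003, -0.0, -0.0001, 0.0001, -0.0005, -0.0012], 'tau': [0.0003, -41.5252, -27.6664, 0.0001, 0.0103, 0.0], 'eef_pos': [0.1688, -0.6009, 0.23], 'ee_rot': [0.9906, 0.1365, -0.0001, -0.0011], 'contact_force': [0.3199, -0.2653, 0.1052], 'wrist_torque': [0.0035, -0.0115, 0.018], 'opening': 0.0853}
scene -0.009814385903230714 475.4339668185595 [[-0.346, 0.777, -0.525, 1.076], [0.938, 0.292, -0.186, 0.203], [0.009, -0.557, -0.83, 1.05], [0.0, 0.0, 0.0, 1.0]]
cheese R 0.75 294 (359, 210) [[0.479, 0.047, 0.111], [0.502, 0.071, 0.135], [0.52, 0.092, 0.139]]
carrot R 0.68 214 (357, 243) [[0.565, 0.076, 0.123], [0.586, 0.095, 0.132], [0.602, 0.112, 0.138]]
carrot R 0.39 7667 (330, 240) [[0.464, -0.083, 0.015], [0.591, 0.027, 0.109], [0.668, 0.144, 0.137]]
carrot R 0.39 423 (295, 167) [[0.347, -0.168, 0.0], [0.379, -0.142, 0.049], [0.394, -0.123, 0.058]]
cap R 0.65 342 (459, 260) [[0.464, 0.305, 0.008], [0.49, 0.325, 0.033], [0.506, 0.346, 0.038]]
bin_in R 0.79 4354 (259, 113) [[0.141, -0.406, 0.001], [
[... 2429 characters left out ...]
, 0.071], [0.757, 0.246, 0.079]]
sauce_jar R 0.63 357 (374, 133) [[0.705, -0.252, -0.002], [0.726, -0.212, 0.066], [0.767, -0.188, 0.074]]
neck_shoulder R 0.94 3853 (305, 179) [[0.453, -0.089, 0.035], [0.551, 0.016, 0.11], [0.656, 0.133, 0.14]]
lid_middle R 0.84 3988 (304, 179) [[0.454, -0.09, 0.005], [0.553, 0.018, 0.11], [0.657, 0.136, 0.139]]
neck_shoulder L 0.96 [319.6 172.5]
bead_ring L 0.59 [318.5 170. ]
seal_top L 0.46 [323.5 165.9]
lid_middle L 0.55 [301.9 177.8]
cap_center L 0.62 [211.9 201.9]
cap_center L 0.44 [212.2 203.4]
cheese_center L 0.65 [289.  197.1]
cheese_center L 0.15 [377.3 138.7]
carrot_center L 0.67 [279.7 170.6]
bin_in L 0.91 [407.7 198.7]
bin_in L 0.63 [409.1 282.8]
```

View pics/scene0.png

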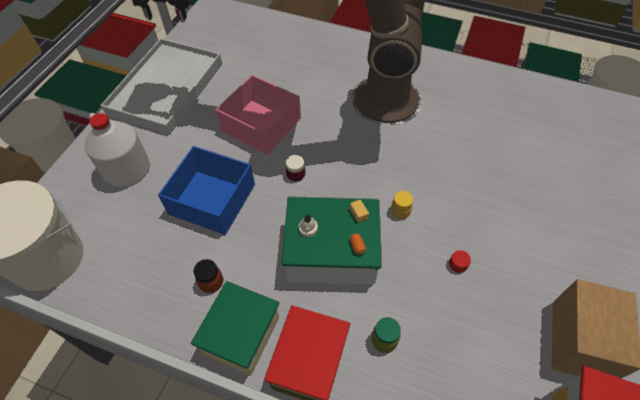

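View pics/top0.png

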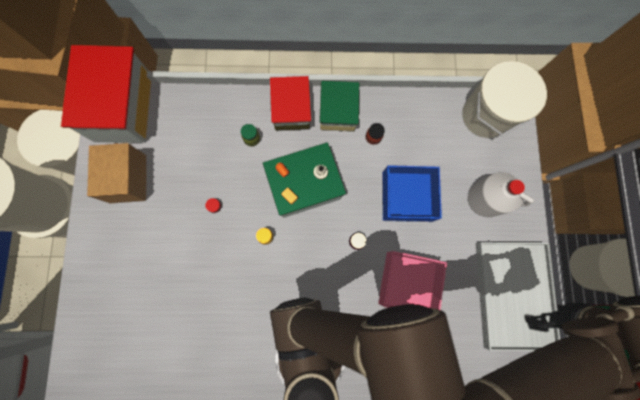

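The scene view shows the blue bin at (207,189) and the pink look-alike at (259,113), which I leave alone. The tub is at (330,240) with cheese (359,210), carrot (357,243) and neck (308,226). The cap is at (459,260). The other red items, which are not the cap, are the jug top (100,122), the red box (310,345) and the black-lid jar (207,275). I'll crop to check the choice and fit the poses.

```bash
cat >> h.py <<'E'
def move(pos,psi,o=None):
    """tool-frame shift & rotvec(deg) to reach pos with tool pointing down, tool x at angle psi(deg), nearest half turn"""
    o=o or get_obs();T=toolT(o);best=None
    for k in(0,180,-180):
        a=np.radians(psi+k);X=np.array([np.cos(a),np.sin(a),0]);Z=np.array([0,0,-1.]);Y=np.cross(Z,X)
        r=R.from_matrix(T[:3,:3].T@np.c_[X,Y,Z]).as_rotvec(degrees=True)
        if best is None or np.linalg.norm(r)<np.linalg.norm(best):best=r
    s=T[:3,:3].T@(np.array(pos)-T[:3,3])
    return np.round(s,4).tolist(),np.round(best,2).tolist()
E
cat > b.py <<'E'
from h import *
o=get_obs()
for n in ['scene','top']:
    p=capture(n);im=p['pixels'];hsv=cv2.cvtColor(im,cv2.COLOR_BGR2HSV)
    full=np.ones(im.shape[:2],bool);full&=p['depth']>0
    v,u=np.nonzero(full);c=cloud(p,full)
    C=np.full(im.shape[:2]+(3,),np.nan);C[v,u]=c
    m=(np.abs(C[...,2]-.11)<.004)&(C[...,0]>.4)&(C[...,0]<.7)&(abs(C[...,1])<.2)&(hsv[...,0]>60)&(hsv[...,0]<95)
    P=C[m][:,:2];h=cv2.minAreaRect(P.astype(np.float32));print(n,'lid',np.round(h[0],4),np.round(h[1],4),round(h[2],2),P.shape)
    for nm,lo,hi,zl,zh in [('cheese',18,28,.12,.16),('carrot',4,14,.115,.16)]:
        m=(C[...,2]>zl)&(C[...,2]<zh)&(hsv[...,0]>=lo)&(hsv[...,0]<=hi)&(hsv[...,1]>130)&(abs(C[...,0]-.55)<.12)&(abs(C[...,1]-.05)<.12)
        P=C[m]; h=cv2.minAreaRect(P[:,:2].astype(np.float32));print(n,nm,np.round(h[0],4),np.round(h[1],4),round(h[2],2),P.shape,P[:,2].max())
    m=(C[...,2]>.115)&(C[...,2]<.18)&(hsv[...,1]<90)&(abs(C[...,0]-.56)<.05)&(abs(C[...,1]+.03)<.05)
    P=C[m];print(n,'neck',P.shape,np.round(P.min(0),4),np.round(P.max(0),4),np.round(P.mean(0),4))
    m=(C[...,2]>.03)&(C[...,2]<.045)&(abs(C[...,0]-.485)<.05)&(abs(C[...,1]-.325)<.05)
    P=C[m];print(n,'cap',P.shape,np.round(P.min(0),4),np.round(P.max(0),4),np.round(P.mean(0),4))
    m=(C[...,2]>.08)&(C[...,2]<.1)&(abs(C[...,0]-.52)<.12)&(abs(C[...,1]+.32)<.13)
    P=C[m];h=cv2.minAreaRect(P[:,:2].astype(np.float32));print(n,'bin',np.round(h[0],4),np.round(h[1],4),round(h[2],2),P.shape)
    if n=='scene':
        cv2.imwrite('pics/crop.png',cv2.resize(im[150:300,160:500],None,fx=2.3,fy=2.3,interpolation=3))
p=capture('wrist');print(np.round(p['mount'],3).tolist(),p['fx'])
print(move((.52,.03,.36),-60),o['joint_positions'])
E
python3 b.py
```

```text
scene lid [0.5588 0.0262] [0.1822 0.2198] 18.92 (5520, 2)
scene cheese [0.5369 0.086 ] [0.129  0.0373] 22.49 (244, 3) 0.1422196266222665
scene carrot [0.5813 0.0935] [0.0428 0.0248] 37.88 (201, 3) 0.13907622280145648
scene neck (289, 3) [ 0.5633 -0.0461  0.1152] [ 0.5977 -0.0047  0.1655] [ 0.5838 -0.0226  0.137 ]
scene cap (266, 3) [0.4604 0.3046 0.0301] [0.5063 0.3489 0.0397] [0.4845 0.3266 0.0341]
scene bin [ 0.5225 -0.3254] [0.173  0.1738] 89.45 (824, 3)
top lid [0.558  0.0237] [0.1805 0.2192] 18.6 (3098, 2)
top cheese [0.5339 0.0884] [0.1322 0.0351] 29.93 (143, 3) 0.1421668024737801
top carrot [0.5796 0.0906] [0.0408 0.0245] 42.31 (106, 3) 0.139039044339617
top neck (150, 3) [ 0.5551 -0.0463  0.1156] [ 0.5964 -0.0057  0.1642] [ 0.5716 -0.0271  0.1387]
top cap (149, 3) [0.462  0.301  0.0301] [0.5055 0.3465 0.039 ] [0.4828 0.3231 0.0341]
top bin [ 0.5221 -0.327 ] [0.1702 0.1711] 89.11 (446, 3)
[[0.001, -0.963, -0.27, 0.069], [1.0, 0.0, 0.001, 0.0], [-0.001, -0.27, 0.963, -0.143], [0.0, 0.0, 0.0, 1.0]] 345.17162352154554
([0.5088, -0.5133, -0.1287], [-0.0, 0.0, 75.69]) [-1.36669106e+00  3.08116806e-01  1.63381414e+00 -2.31117307e-05
  1.19970602e+00 -6.96827966e-02]
```

View pics/crop.png

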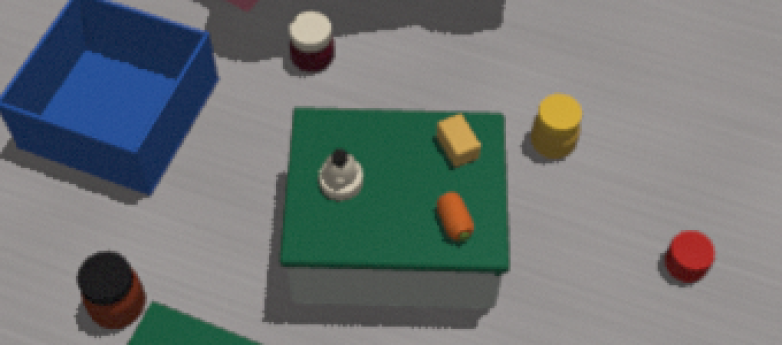

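```bash
python3 -c "
from h import *
print(move((.5,.05,.36),35))"
```

```text
([0.4949, -0.5379, -0.1287], [-0.0, 0.0, -19.31])
```

Emit:
{"name": "play_rows", "arguments": {
  "moves": [
    [[0,0.495,-0.538,-0.13,0,0,-19.3],[0,0.495,-0.538,-0.13,0,0,-19.3],[0,0.495,-0.538,-0.13,0,0,-19.3],[0,0.495,-0.538,-0.13,0,0,-19.3],[0,0.495,-0.538,-0.13,0,0,-19.3],[0,0.495,-0.538,-0.13,0,0,-19.3],[0,0.495,-0.538,-0.13,0,0,-19.3],[0,0.495,-0.538,-0.13,0,0,-19.3],[0,0.495,-0.538,-0.13,0,0,-19.3],[0,0.495,-0.538,-0.13,0,0,-19.3],[0,0.495,-0.538,-0.13,0,0,-19.3],[0,0.495,-0.538,-0.13,0,0,-19.3]]
  ]
}}

```text
t: 3.25
eef_pos: [0.4371, -0.0731, 0.3372]
ee_rot: [0.954, 0.301, 0.001, 0.001]
contact_force: [1.1, -0.2, 0.5]
opening: 0.0855
```

Emit:
{"name": "play_rows", "arguments": {
  "moves": [
    [[0,0.12,-0.13,-0.03,0,0,0],[0,0.12,-0.13,-0.03,0,0,0],[0,0.12,-0.13,-0.03,0,0,0],[0,0.12,-0.13,-0.03,0,0,0],[0,0.12,-0.13,-0.03,0,0,0]]
  ]
}}

```text
t: 3.75
eef_pos: [0.4613, 0.1059, 0.3683]
ee_rot: [0.953, 0.303, 0.002, -0.0]
contact_force: [-0.5, -1.3, -0.3]
opening: 0.0853
```

```bash
cat > w.py <<'E'
from h import *
import sys
o=get_obs();p=capture('wrist');im=p['pixels'];hsv=cv2.cvtColor(im,cv2.COLOR_BGR2HSV)
cv2.imwrite(f'pics/{sys.argv[1]}.png',im)
print(o['t'],np.round(o['eef_pos'],4))
full=p['depth']>0
v,u=np.nonzero(full);C=np.full(im.shape[:2]+(3,),np.nan);C[v,u]=cloud(p,full,o)
def seg(nm,lo,hi,smin,zl,zh,cx,cy,r):
    m=(C[...,2]>zl)&(C[...,2]<zh)&(hsv[...,0]>=lo)&(hsv[...,0]<=hi)&(hsv[...,1]>smin)&(np.hypot(C[...,0]-cx,C[...,1]-cy)<r)
    P=C[m]
    if len(P)<20: print(nm,'none');return
    h=cv2.minAreaRect(P[:,:2].astype(np.float32));print(nm,np.round(h[0],4),np.round(h[1],4),round(h[2],1),P.shape,np.round(P.max(0),4),np.round(P.min(0),4),'px',u_(m))
def u_(m): v,u=np.nonzero(m);return int(u.mean()),int(v.mean())
np.save('C.npy',C)
seg('lid',60,95,60,.104,.116,.56,.025,.2)
seg('cheese',17,30,90,.128,.15,.5,.07,.045)
seg('carrot',3,15,110,.118,.15,.582,.092,.045)
m=(C[...,2]>.117)&(C[...,2]<.128)&(np.hypot(C[...,0]-.576,C[...,1]+.027)<.035)
P=C[m];h=cv2.minEnclosingCircle(P[:,:2].astype(np.float32)) if len(P) else None;print('shoulder',h,len(P))
m=(C[...,2]>.153)&(C[...,2]<.18)&(np.hypot(C[...,0]-.576,C[...,1]+.027)<.025)
P=C[m];print('seal',len(P),P.mean(0) if len(P) else '',P.max(0) if len(P) else '',P.min(0) if len(P) else '')
E
python3 w.py w1
```

```text
3.75 [0.4613 0.1059 0.3683]
lid [0.5591 0.0248] [0.1794 0.2186] 18.8 (26235, 3) [0.6774 0.1557 0.1137] [ 0.4419 -0.1048  0.106 ] px (428, 126)
cheese [0.4983 0.0678] [0.0438 0.0281] 45.8 (1015, 3) [0.5218 0.0918 0.1392] [0.475  0.0446 0.1281] px (367, 158)
carrot [0.5807 0.0927] [0.0414 0.025 ] 40.2 (940, 3) [0.6017 0.1127 0.1379] [0.5594 0.0722 0.1219] px (396, 79)
shoulder ((0.5770238041877747, -0.026756510138511658), 0.0215620007365942) 457
seal 242 [ 0.57691772 -0.02663205  0.15943874] [ 0.5850088  -0.01964613  0.16215865] [ 0.56921634 -0.03558552  0.15305346]
```

View pics/w1.png

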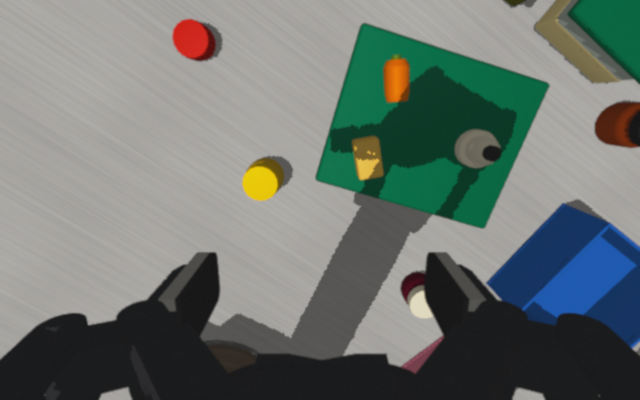

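Wrist view: cheese at (367,158), carrot at (396,79) and neck at (478,148). All measured sizes and heights agree with the data given. The blue bin is at lower right.

```bash
python3 -c "
from h import *
print(move((.4983,.0678,.2),45.8),move((.4983,.0678,.113),45.8))"
```

```text
([0.0095, 0.0507, 0.1677], [0.12, -0.08, -10.58]) ([0.0094, 0.0505, 0.2547], [0.12, -0.08, -10.58])
```

Emit:
{"name": "play_rows", "arguments": {
  "moves": [
    [[0.1,0.0095,0.0507,0.06,0.1,-0.1,-10.6],[0.1,0.0095,0.0507,0.11,0.1,-0.1,-10.6],[0.1,0.0095,0.0507,0.16,0.1,-0.1,-10.6],[0.1,0.0095,0.0507,0.19,0.1,-0.1,-10.6],[0.1,0.0095,0.0506,0.22,0.1,-0.1,-10.6],[0.1,0.0095,0.0505,0.24,0.1,-0.1,-10.6],[0.1,0.0095,0.0505,0.25,0.1,-0.1,-10.6],[0.1,0.0095,0.0505,0.254,0.1,-0.1,-10.6],[0.1,0.0095,0.0505,0.254,0.1,-0.1,-10.6]]
  ],
  "squeeze": 30
}}

```text
t: 4.7
eef_pos: [0.4988, 0.0673, 0.1141]
ee_rot: [0.921, 0.389, 0.0, 0.0]
contact_force: [-0.0, 0.2, 0.1]
opening: 0.0771
```

Emit:
{"name": "play_rows", "arguments": {
  "moves": [
    [[1,0,0,0,0,0,0],[1,0,0,0,0,0,0],[1,0,0,0,0,0,0],[1,0,0,0,0,0,0],[1,0,0,0,0,0,0],[1,0,0,0,0,0,0],[1,0,0,0,0,0,0]]
  ]
}}

```text
t: 5.4
eef_pos: [0.4998, 0.0674, 0.1152]
ee_rot: [0.921, 0.389, 0.001, 0.001]
contact_force: [0.5, 1.0, 5.8]
opening: 0.0274
```

```bash
python3 -c "
from h import *
for z in (.22,.15,.06): print(move((.54,-.309,z),45))"
```

```text
([-0.2416, 0.2915, -0.1045], [0.13, -0.08, 0.79])
([-0.2417, 0.2913, -0.0345], [0.13, -0.08, 0.79])
([-0.2418, 0.2911, 0.0555], [0.13, -0.08, 0.79])
```

Emit:
{"name": "play_rows", "arguments": {
  "moves": [
    [[1,0,0,-0.04,0,0,0],[1,0,0,-0.085,0,0,0],[1,-0.01,0.015,-0.125,0,0,0],[1,-0.04,0.05,-0.135,0,0,0],[1,-0.07,0.085,-0.135,0,0,0],[1,-0.1,0.12,-0.135,0,0,0],[1,-0.13,0.155,-0.135,0,0,0],[1,-0.16,0.19,-0.135,0,0,0],[1,-0.19,0.225,-0.135,0,0,0],[1,-0.22,0.26,-0.13,0,0,0],[1,-0.242,0.291,-0.12,0,0,0],[1,-0.242,0.291,-0.09,0,0,0]]
  ]
}}

```text
t: 6.6
eef_pos: [0.5418, -0.3156, 0.2081]
ee_rot: [0.922, 0.387, 0.003, 0.005]
contact_force: [-0.3, -0.5, 0.0]
opening: 0.0274
```

```bash
python3 -c "
from h import *
o=get_obs();print(o['opening'],o['eef_pos'])
for z in (.22,.15,.055): print(move((.54,-.309,z),45))"
```

```text
0.027423948291484725 [ 0.54180972 -0.31560347  0.20810859]
([0.0035, -0.0058, -0.012], [0.7, -0.09, 0.54])
([0.0034, -0.0066, 0.058], [0.7, -0.09, 0.54])
([0.0032, -0.0078, 0.153], [0.7, -0.09, 0.54])
```

Emit:
{"name": "play_rows", "arguments": {
  "moves": [
    [[1,0.003,-0.006,0.04,0,0,0],[1,0.003,-0.007,0.08,0,0,0],[1,0.003,-0.008,0.12,0,0,0],[1,0.003,-0.008,0.145,0,0,0],[1,0.003,-0.008,0.153,0,0,0],[1,0.003,-0.008,0.153,0,0,0],[0.3,0.003,-0.008,0.153,0,0,0],[0,0.003,-0.008,0.153,0,0,0],[0,0.003,-0.008,0.153,0,0,0],[0,0.003,-0.008,0.12,0,0,0],[0,0.003,-0.008,0.08,0,0,0],[0,0.003,-0.008,0.03,0,0,0]]
  ]
}}

```text
t: 7.8
eef_pos: [0.5374, -0.3074, 0.1784]
ee_rot: [0.922, 0.387, 0.002, 0.004]
contact_force: [0.3, -0.4, -0.8]
opening: 0.0856
```

```bash
python3 -c "
from h import *
o=get_obs();print(o['opening'],o['eef_pos'])
p=capture('wrist');cv2.imwrite('pics/w2.png',p['pixels'])
for z in (.22,.113): print(move((.5807,.0927,z),40.2))"
```

```text
0.08555638994339722 [ 0.53735458 -0.30737619  0.17842465]
([0.3147, -0.2551, -0.0355], [1.57, -0.32, 5.35])
([0.3142, -0.2581, 0.0715], [1.57, -0.32, 5.35])
```

View pics/w2.png

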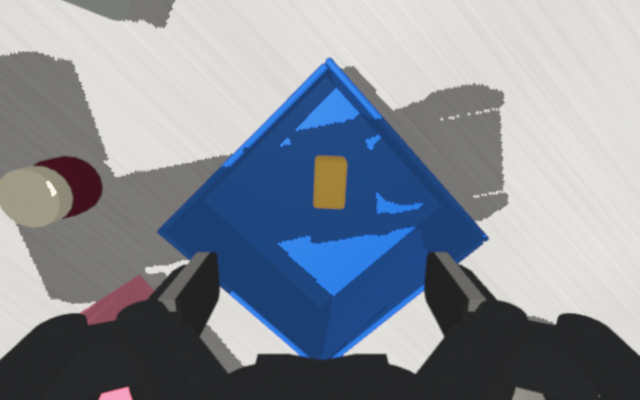

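The cheese lies in the bin at (330,182). Next is the carrot.

Emit:
{"name": "play_rows", "arguments": {
  "moves": [
    [[0.1,0,0,-0.05,1.5,-0.3,2],[0.1,0.03,-0.025,-0.08,1.5,-0.3,5],[0.1,0.065,-0.055,-0.085,1.5,-0.3,5.3],[0.1,0.1,-0.085,-0.085,1.5,-0.3,5.3],[0.1,0.135,-0.115,-0.085,1.5,-0.3,5.3],[0.1,0.17,-0.145,-0.085,1.5,-0.3,5.3],[0.1,0.205,-0.175,-0.085,1.5,-0.3,5.3],[0.1,0.24,-0.205,-0.085,1.5,-0.3,5.3],[0.1,0.275,-0.23,-0.08,1.5,-0.3,5.3],[0.1,0.314,-0.255,-0.07,1.5,-0.3,5.3],[0.1,0.314,-0.255,-0.05,1.5,-0.3,5.3],[0.1,0.314,-0.256,-0.03,1.5,-0.3,5.3]]
  ]
}}

```text
t: 9.05
eef_pos: [0.5808, 0.0948, 0.2156]
ee_rot: [0.938, 0.346, 0.002, 0.001]
contact_force: [-0.0, 0.0, -0.7]
opening: 0.0772
```

```bash
sed -i 's/^seg(.cheese.*$//' w.py; python3 w.py w3; python3 -c "
from h import *
o=get_obs();print(o['opening'],o['eef_pos'])
for z in (.113,): print(move((.5807,.0927,z),40.2))"
```

```text
9.05 [0.5808 0.0948 0.2156]
lid [0.5598 0.0249] [0.1793 0.219 ] 18.8 (44406, 3) [0.6779 0.1557 0.113 ] [ 0.4447 -0.0731  0.1042] px (359, 246)
carrot [0.5813 0.0924] [0.0423 0.0253] 40.7 (1968, 3) [0.6034 0.1128 0.1378] [0.5601 0.0726 0.1194] px (323, 203)
shoulder ((0.5638802647590637, -0.020541470497846603), 0.014744265004992485) 224
seal 0   
0.07684254695401543 [0.5777416  0.09387879 0.21111735]
([0.0018, 0.0029, 0.0981], [-0.07, 0.16, 0.18])
```

Emit:
{"name": "play_rows", "arguments": {
  "moves": [
    [[0.1,0.002,0.003,0.03,0,0,0],[0.1,0.002,0.003,0.06,0,0,0],[0.1,0.002,0.003,0.085,0,0,0],[0.1,0.002,0.003,0.096,0,0,0],[0.1,0.002,0.003,0.098,0,0,0],[1,0.002,0.003,0.098,0,0,0],[1,0.002,0.003,0.098,0,0,0],[1,0.002,0.003,0.098,0,0,0],[1,0.002,0.003,0.098,0,0,0],[1,0.002,0.003,0.098,0,0,0],[1,0.002,0.003,0.098,0,0,0],[1,0.002,0.003,0.098,0,0,0]]
  ]
}}

```text
t: 10.3
eef_pos: [0.5822, 0.0929, 0.1147]
ee_rot: [0.939, 0.345, -0.0, 0.0]
contact_force: [-0.0, 0.8, 6.6]
opening: 0.0242
```

```bash
python3 -c "
from h import *
o=get_obs();print(o['opening'],o['eef_pos'])
for z in (.25,.06): print(move((.503,-.345,z),45))"
```

```text
0.024240924423650848 [0.58222648 0.09290129 0.11469162]
([-0.3441, 0.2823, -0.135], [0.03, 0.03, -4.62])
([-0.344, 0.2822, 0.055], [0.03, 0.03, -4.62])
```

Emit:
{"name": "play_rows", "arguments": {
  "moves": [
    [[1,0,0,-0.04,0,0,0],[1,0,0,-0.085,0,0,-1],[1,-0.01,0.01,-0.125,0,0,-3],[1,-0.04,0.035,-0.14,0,0,-4.6],[1,-0.075,0.065,-0.14,0,0,-4.6],[1,-0.11,0.095,-0.14,0,0,-4.6],[1,-0.145,0.125,-0.14,0,0,-4.6],[1,-0.18,0.155,-0.14,0,0,-4.6],[1,-0.215,0.185,-0.14,0,0,-4.6],[1,-0.25,0.21,-0.14,0,0,-4.6],[1,-0.285,0.235,-0.14,0,0,-4.6],[1,-0.315,0.26,-0.135,0,0,-4.6]]
  ]
}}

```text
t: 11.5
eef_pos: [0.5099, -0.3111, 0.2502]
ee_rot: [0.924, 0.382, -0.0, 0.001]
contact_force: [0.9, -0.3, 0.5]
opening: 0.0245
```

```bash
python3 -c "
from h import *
o=get_obs();print(o['opening'],o['eef_pos'])
for z in (.2,.058): print(move((.503,-.345,z),45))"
```

```text
0.02447099124033118 [ 0.50986227 -0.31111126  0.25024279]
([-0.0288, 0.0191, 0.0503], [0.06, 0.04, -0.06])
([-0.0287, 0.0189, 0.1923], [0.06, 0.04, -0.06])
```

Emit:
{"name": "play_rows", "arguments": {
  "moves": [
    [[1,-0.029,0.019,0.02,0,0,0],[1,-0.029,0.019,0.06,0,0,0],[1,-0.029,0.019,0.1,0,0,0],[1,-0.029,0.019,0.14,0,0,0],[1,-0.029,0.019,0.175,0,0,0],[1,-0.029,0.019,0.19,0,0,0],[1,-0.029,0.019,0.192,0,0,0],[0.3,-0.029,0.019,0.192,0,0,0],[0,-0.029,0.019,0.192,0,0,0],[0,-0.029,0.019,0.192,0,0,0],[0,-0.029,0.019,0.15,0,0,0],[0,-0.029,0.019,0.1,0,0,0]]
  ]
}}

```text
t: 12.7
eef_pos: [0.5013, -0.3439, 0.1498]
ee_rot: [0.924, 0.382, -0.001, -0.001]
contact_force: [1.4, -1.1, 0.3]
opening: 0.0854
```

```bash
python3 -c "
from h import *
o=get_obs();print(o['opening'],o['eef_pos'])
p=capture('wrist');cv2.imwrite('pics/w4.png',p['pixels'])
for z in (.3,.1): print(move((.4835,.324,z),45))"
```

```text
0.08540438264469748 [ 0.50131722 -0.34394138  0.14977172]
([0.4584, -0.4907, -0.1455], [0.91, -0.06, -0.05])
([0.4582, -0.4939, 0.0544], [0.91, -0.06, -0.05])
```

View pics/w4.png

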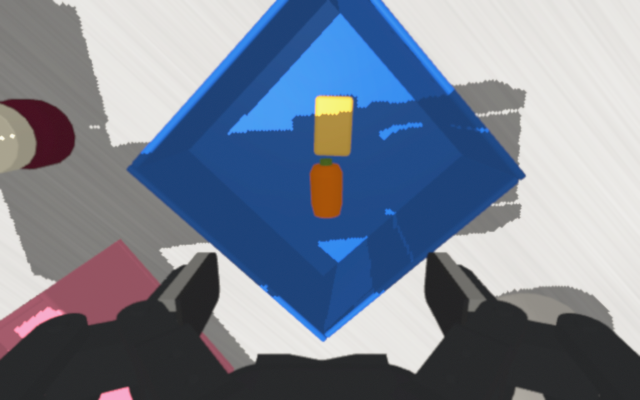

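Both scraps are in the bin: cheese at (334,125), carrot at (326,190). Next I move to the cap.

Emit:
{"name": "play_rows", "arguments": {
  "moves": [
    [[0,0,0,-0.05,0.9,0,0],[0,0.01,-0.01,-0.095,0.9,0,0],[0,0.035,-0.035,-0.12,0.9,0,0],[0,0.07,-0.07,-0.13,0.9,0,0],[0,0.1,-0.105,-0.14,0.9,0,0],[0,0.135,-0.14,-0.145,0.9,0,0],[0,0.17,-0.175,-0.145,0.9,0,0],[0,0.2,-0.21,-0.145,0.9,0,0],[0,0.235,-0.25,-0.145,0.9,0,0],[0,0.27,-0.285,-0.145,0.9,0,0],[0,0.3,-0.32,-0.145,0.9,0,0],[0,0.335,-0.355,-0.145,0.9,0,0]]
  ]
}}

```text
t: 13.95
eef_pos: [0.4919, 0.1427, 0.3034]
ee_rot: [0.924, 0.382, 0.002, 0.0]
contact_force: [0.0, 0.1, 0.1]
opening: 0.0851
```

```bash
python3 -c "
from h import *
o=get_obs();print(o['opening'],o['eef_pos'])
for z in (.22,): print(move((.470,.31,z),45))"
```

```text
0.08510661482134074 [0.49189792 0.14274824 0.3033734 ]
([0.1023, -0.134, 0.0835], [0.14, -0.24, -0.04])
```

Emit:
{"name": "play_rows", "arguments": {
  "moves": [
    [[0,0.03,-0.035,0.01,0,0,0],[0,0.06,-0.07,0.03,0,0,0],[0,0.09,-0.11,0.055,0,0,0],[0,0.102,-0.134,0.08,0,0,0],[0,0.102,-0.134,0.083,0,0,0],[0,0.102,-0.134,0.083,0,0,0]]
  ]
}}

```text
t: 14.55
eef_pos: [0.4692, 0.31, 0.2203]
ee_rot: [0.924, 0.383, 0.002, 0.001]
contact_force: [0.8, -0.9, -0.7]
opening: 0.0851
```

```bash
cat > cap.py <<'E'
from h import *
o=get_obs();p=capture('wrist');im=p['pixels'];cv2.imwrite('pics/w5.png',im);hsv=cv2.cvtColor(im,cv2.COLOR_BGR2HSV)
full=p['depth']>0
v,u=np.nonzero(full);C=np.full(im.shape[:2]+(3,),np.nan);C[v,u]=cloud(p,full,o)
print(o['eef_pos'])
m=((hsv[...,0]<8)|(hsv[...,0]>172))&(hsv[...,1]>120)&(C[...,2]>.031)&(C[...,2]<.038)&(np.hypot(C[...,0]-.484,C[...,1]-.324)<.05)
P=C[m];print(len(P),cv2.minEnclosingCircle(P[:,:2].astype(np.float32)),cv2.minAreaRect(P[:,:2].astype(np.float32)),P[:,2].mean())
c=cv2.minAreaRect(P[:,:2].astype(np.float32))[0]
print(move((*c,.12),45),move((*c,.003),45))
E
python3 cap.py
```

```text
[0.46917256 0.30998716 0.22034465]
1722 ((0.4846714437007904, 0.32550349831581116), 0.022809168323874474) ((0.4847244322299957, 0.3255850076675415), (0.04331328719854355, 0.044203370809555054), 45.27153015136719) 0.034385898089718064
([0.0209, -0.0014, 0.1016], [0.2, -0.31, -0.01]) ([0.0203, -0.0018, 0.2186], [0.2, -0.31, -0.01])
```

View pics/w5.png

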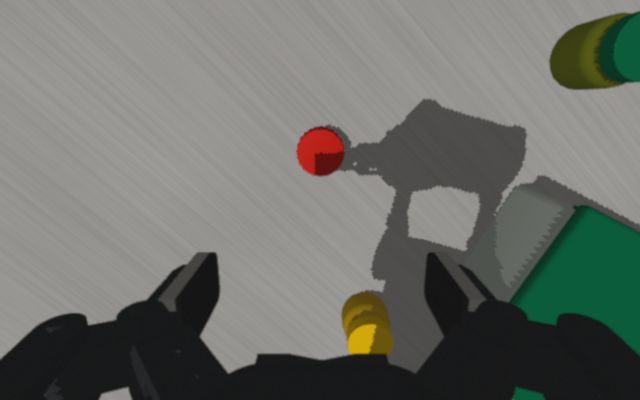

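The red cap is at (320,151): circle radius 22.8 mm, top at 34 mm, so it is the one.

Emit:
{"name": "play_rows", "arguments": {
  "moves": [
    [[0,0.02,-0.0015,0.04,0.2,-0.3,0],[0,0.02,-0.0015,0.08,0.2,-0.3,0],[0,0.0205,-0.0015,0.12,0.2,-0.3,0],[0,0.0205,-0.0015,0.15,0.2,-0.3,0],[0,0.0205,-0.0018,0.18,0.2,-0.3,0],[0,0.0203,-0.0018,0.2,0.2,-0.3,0],[0,0.0203,-0.0018,0.213,0.2,-0.3,0],[0,0.0203,-0.0018,0.218,0.2,-0.3,0],[0,0.0203,-0.0018,0.218,0.2,-0.3,0],[0,0.0203,-0.0018,0.218,0.2,-0.3,0]]
  ],
  "squeeze": 80
}}

```text
t: 15.6
eef_pos: [0.4862, 0.326, 0.0051]
ee_rot: [0.924, 0.382, 0.002, -0.0]
contact_force: [0.6, -0.7, 0.7]
opening: 0.0852
```

```bash
python3 -c "
from h import *
print(move((.4847,.3256,.003),45))"
```

```text
([-0.0014, -0.0008, 0.0021], [0.05, -0.17, -0.04])
```

Emit:
{"name": "play_rows", "arguments": {
  "moves": [
    [[0.3,-0.001,-0.0005,0.001,0,0,0],[0.6,-0.001,-0.0005,0.001,0,0,0],[1,-0.001,-0.0005,0.001,0,0,0],[1,-0.001,-0.0005,0.001,0,0,0],[1,-0.001,-0.0005,0.001,0,0,0],[1,-0.001,-0.0005,0.001,0,0,0],[1,-0.001,-0.0005,0.001,0,0,0],[1,-0.001,-0.0005,0.001,0,0,0]]
  ]
}}

```text
t: 16.4
eef_pos: [0.4862, 0.3264, 0.0056]
ee_rot: [0.924, 0.382, 0.003, -0.0]
contact_force: [-0.8, -0.2, 6.2]
opening: 0.0442
```

```bash
python3 -c "
from h import *
import time
o=get_obs();print(o['opening'],o['eef_pos'],o['contact_force'])
p=capture('wrist');cv2.imwrite('pics/w6.png',p['pixels'])
o=get_obs();print(o['eef_pos'])
for z in (.25,.2): print(move((.577,-.0268,z),45))"
```

```text
0.04417903357491319 [0.48624096 0.3263597  0.00555926] [-0.84099594 -0.23483286  6.20156997]
[0.48624981 0.32634288 0.00554507]
([-0.1841, 0.3143, -0.245], [0.08, -0.3, -0.03])
([-0.1843, 0.3143, -0.195], [0.08, -0.3, -0.03])
```

View pics/w6.png

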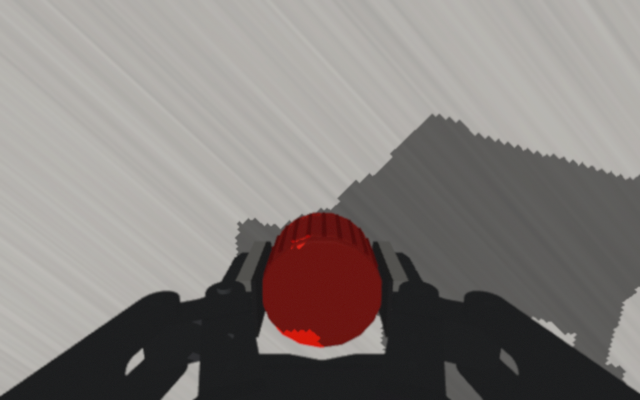

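The cap is held between the pads at (322,280). I lift it and measure where it sits in the hand.

Emit:
{"name": "play_rows", "arguments": {
  "moves": [
    [[1,0,0,-0.02,0,0,0],[1,0,0,-0.06,0,0,0],[1,0,0,-0.11,0,0,0],[1,0,0,-0.16,0,0,0],[1,-0.01,0.02,-0.2,0,0,0],[1,-0.03,0.05,-0.23,0,-0.1,0],[1,-0.05,0.085,-0.245,0,-0.2,0],[1,-0.07,0.12,-0.245,0,-0.3,0],[1,-0.09,0.155,-0.245,0,-0.3,0],[1,-0.11,0.19,-0.245,0,-0.3,0],[1,-0.13,0.225,-0.245,0,-0.3,0],[1,-0.15,0.26,-0.245,0,-0.3,0]]
  ]
}}

```text
t: 17.65
eef_pos: [0.5625, 0.0342, 0.2499]
ee_rot: [0.924, 0.383, 0.0, 0.001]
contact_force: [0.9, 0.3, -0.2]
opening: 0.0442
```

```bash
python3 -c "
from h import *
for z in (.23,.2): print(move((.577,-.0268,z),45))"
```

```text
([-0.0329, 0.0534, 0.0199], [0.07, 0.01, -0.02])
([-0.0329, 0.0534, 0.0499], [0.07, 0.01, -0.02])
```

Emit:
{"name": "play_rows", "arguments": {
  "moves": [
    [[1,-0.02,0.03,0.01,0,0,0],[1,-0.033,0.053,0.03,0,0,0],[1,-0.033,0.053,0.05,0,0,0],[1,-0.033,0.053,0.055,0,0,0],[1,-0.033,0.053,0.055,0,0,0],[1,-0.033,0.053,0.055,0,0,0],[1,-0.033,0.053,0.055,0,0,0]]
  ]
}}

```text
t: 18.35
eef_pos: [0.5775, -0.026, 0.1963]
ee_rot: [0.924, 0.383, 0.001, 0.001]
contact_force: [-0.9, -0.0, -1.7]
opening: 0.0444
```

```bash
cat > rel.py <<'E'
from h import *
import sys
o=get_obs();T=toolT(o);p=capture('wrist');im=p['pixels'];hsv=cv2.cvtColor(im,cv2.COLOR_BGR2HSV)
print(o['eef_pos'],o['ee_rot'],o['contact_force'])
cv2.imwrite(f'pics/{sys.argv[1]}.png',im)
red=((hsv[...,0]<8)|(hsv[...,0]>172))&(hsv[...,1]>120)
full=p['depth']>0;v,u=np.nonzero(full);C=np.full(im.shape[:2]+(3,),np.nan);C[v,u]=cloud(p,full,o)
Q=(C-T[:3,3])@T[:3,:3]   # tool coords
m=red&(np.hypot(Q[...,0],Q[...,1])<.045)&(abs(Q[...,2])<.06)
P=Q[m];top=np.percentile(P[:,2],3);print('cap tool z range',P[:,2].min(),top,P[:,2].max(),len(P))
P=P[P[:,2]<top+.003]
A=np.c_[P[:,:2],np.ones(len(P))];k=np.linalg.lstsq(A,P[:,2],rcond=None)[0];print('tilt slopes',k)
print('top circle',cv2.minEnclosingCircle(P[:,:2].astype(np.float32)),cv2.minAreaRect(P[:,:2].astype(np.float32)),len(P))
for n in ('scene','top'):
    q=capture(n);cv2.imwrite(f'pics/{n}_{sys.argv[1]}.png',cv2.resize(q['pixels'][120:320,200:460],None,fx=3,fy=3,interpolation=3))
E
python3 rel.py w7
```

```text
[ 0.57752324 -0.02598821  0.1963153 ] [0.9237019  0.38310848 0.00118447 0.00113291] [-0.87371711 -0.04940829 -1.7278594 ]
cap tool z range -0.03102955408845072 -0.029783362226835804 0.00399725492417677 12641
tilt slopes [ 6.71468850e-03 -8.61914540e-05 -2.87886117e-02]
top circle ((-0.0011511746561154723, 0.000719310948625207), 0.02317611686885357) ((-0.0010621864348649979, 0.0007843300700187683), (0.04537196829915047, 0.04463363438844681), 0.2680172622203827) 10216
```

View pics/w7.png

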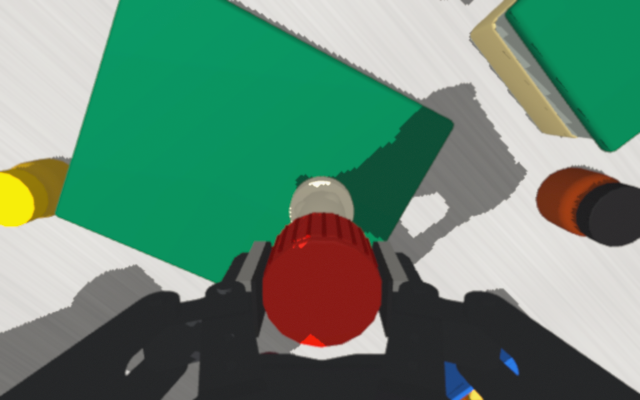

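View pics/scene_w7.png

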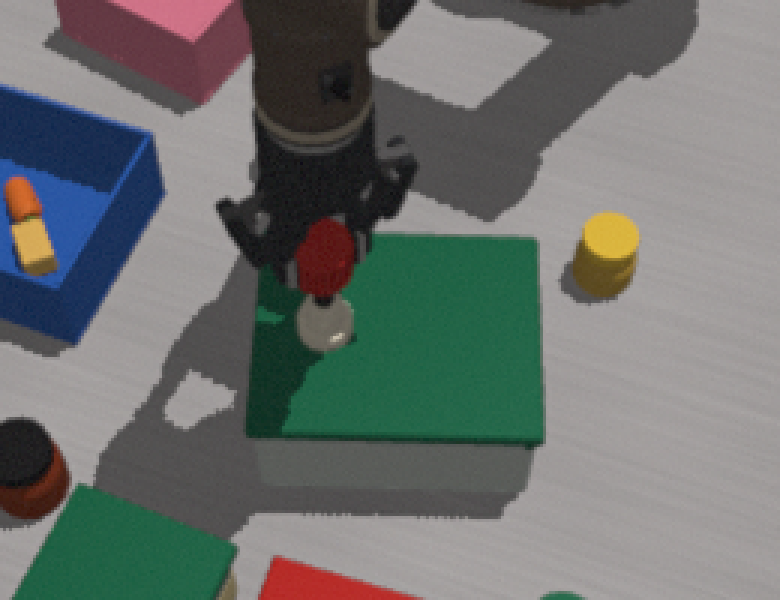

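The cap sits level in the hand: tool offset (-1, +0.8) mm, rim about 5 mm beyond the fingertips. I back off 55 mm so the same camera, at the same orientation, sees the neck as well.

Emit:
{"name": "play_rows", "arguments": {
  "moves": [
    [[1,-0.03,0,0,0,0,0],[1,-0.055,0,0,0,0,0],[1,-0.055,0,0,0,0,0],[1,-0.055,0,0,0,0,0],[1,-0.055,0,0,0,0,0]]
  ]
}}

```text
t: 19.0
eef_pos: [0.5393, -0.0647, 0.1965]
ee_rot: [0.924, 0.383, 0.002, 0.001]
contact_force: [0.3, 0.3, -0.4]
opening: 0.0443
```

```bash
cat > nk.py <<'E'
from h import *
o=get_obs();T=toolT(o);p=capture('wrist');im=p['pixels'];cv2.imwrite('pics/w8.png',im)
print(o['eef_pos'],o['ee_rot'])
hsv=cv2.cvtColor(im,cv2.COLOR_BGR2HSV)
full=p['depth']>0;v,u=np.nonzero(full);C=np.full(im.shape[:2]+(3,),np.nan);C[v,u]=cloud(p,full,o)
d=np.hypot(C[...,0]-.577,C[...,1]+.027)
m=(C[...,2]>.119)&(C[...,2]<.127)&(d<.03)&(hsv[...,1]<120)
P=C[m];print('shoulder',cv2.minEnclosingCircle(P[:,:2].astype(np.float32)),cv2.minAreaRect(P[:,:2].astype(np.float32)),len(P),np.median(P[:,2]))
# circle fit of outer silhouette: pixels of shoulder rim
m=(C[...,2]>.157)&(C[...,2]<.165)&(d<.02)
P=C[m];print('seal',cv2.minEnclosingCircle(P[:,:2].astype(np.float32)),cv2.minAreaRect(P[:,:2].astype(np.float32)),len(P),np.median(P[:,2]))
Q=(C-T[:3,3])@T[:3,:3]
red=((hsv[...,0]<8)|(hsv[...,0]>172))&(hsv[...,1]>120)
m=red&(np.hypot(Q[...,0],Q[...,1])<.035)&(Q[...,2]<-.027)&(Q[...,2]>-.034)
P=Q[m];print('cap',cv2.minEnclosingCircle(P[:,:2].astype(np.float32)),len(P));P=C[m]
print('cap world',cv2.minEnclosingCircle(P[:,:2].astype(np.float32)))
lid=(hsv[...,0]>60)&(hsv[...,0]<95)&(hsv[...,1]>60)&(abs(C[...,2]-.11)<.005)
print('lid',cv2.minAreaRect(C[lid][:,:2].astype(np.float32)),np.median(C[lid][:,2]))
E
python3 nk.py
```

```text
[ 0.53928498 -0.06472395  0.19647956] [0.92371102 0.38308418 0.00167761 0.00128167]
shoulder ((0.5770202875137329, -0.027633637189865112), 0.02108488418161869) ((0.5770558714866638, -0.027422703802585602), (0.041440632194280624, 0.04137410223484039), 47.94696807861328) 1224 0.12447444670117602
seal ((0.5770366787910461, -0.027478152886033058), 0.008063611574470997) ((0.5772240161895752, -0.027592521160840988), (0.015826717019081116, 0.01547183282673359), 43.94789123535156) 769 0.15994880381686477
cap ((-0.0013086870312690735, 0.0005285769584588706), 0.023289117962121964) 10176
cap world ((0.5386203527450562, -0.06599123030900955), 0.02328893356025219)
lid ((0.559194803237915, 0.024245604872703552), (0.17750389873981476, 0.2199343740940094), 19.234216690063477) 0.11033319855391019
```

View pics/w8.png

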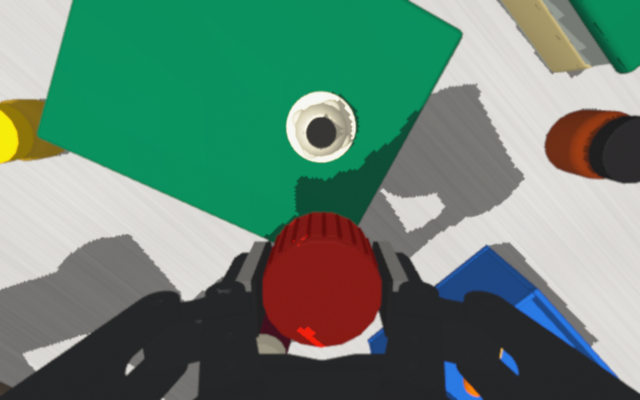

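```bash
python3 -c "
from h import *
e=get_obs()['eef_pos']
for z in (.196,.165,.15): print(move((e[0]+.03843,e[1]+.0385,z),45))"
```

```text
([0.0544, 0.0, 0.0005], [0.2, -0.11, 0.07])
([0.0543, -0.0001, 0.0315], [0.2, -0.11, 0.07])
([0.0543, -0.0001, 0.0465], [0.2, -0.11, 0.07])
```

Emit:
{"name": "play_rows", "arguments": {
  "moves": [
    [[1,0.03,0,0,0.2,-0.1,0],[1,0.0543,0,0,0.2,-0.1,0],[1,0.0543,0,0.01,0.2,-0.1,0],[1,0.0543,0,0.02,0.2,-0.1,0],[1,0.0543,0,0.025,0.2,-0.1,0],[1,0.0543,0,0.03,0.2,-0.1,0],[1,0.0543,0,0.03,0.2,-0.1,0],[1,0.0543,0,0.03,0.2,-0.1,0]]
  ],
  "squeeze": 100
}}

```text
t: 19.85
eef_pos: [0.5775, -0.0266, 0.1664]
ee_rot: [0.924, 0.383, -0.0, -0.0]
contact_force: [0.0, 0.9, -0.3]
opening: 0.0434
```

```bash
cat > pos.py <<'E'
from h import *
o=get_obs();T=toolT(o);p=capture('wrist');im=p['pixels']
hsv=cv2.cvtColor(im,cv2.COLOR_BGR2HSV)
full=p['depth']>0;v,u=np.nonzero(full);C=np.full(im.shape[:2]+(3,),np.nan);C[v,u]=cloud(p,full,o)
Q=(C-T[:3,3])@T[:3,:3]
red=((hsv[...,0]<8)|(hsv[...,0]>172))&(hsv[...,1]>120)
m=red&(np.hypot(Q[...,0],Q[...,1])<.035)&(Q[...,2]<-.015)&(Q[...,2]>-.05)
top=np.percentile(C[m][:,2],90);m&=C[...,2]>top-.003
P=C[m];c=cv2.minEnclosingCircle(P[:,:2].astype(np.float32));A=np.c_[P[:,:2]-c[0],np.ones(len(P))];k=np.linalg.lstsq(A,P[:,2],rcond=None)[0]
print('t',o['t'],'tcp',np.round(o['eef_pos'],4),'F',np.round(o['contact_force'],1),'tau',np.round(o['wrist_torque'],2),'open',o['opening'])
print('cap-neck mm',np.round(1e3*(np.array(c[0])-[.57705,-.0275]),2),'r',c[1],'rim above shoulder',1e3*(k[2]-.034-.1243),'tilt',k[:2])
x,y=np.array(c[0])-[.57705,-.0275]
print('corr tool',T[:3,:3].T@np.array([-x,-y,0]))
E
python3 pos.py
```

```text
t 19.85 tcp [ 0.5775 -0.0266  0.1664] F [ 0.   0.9 -0.3] tau [ 0.05 -0.07  0.01] open 0.04338991566865144
cap-neck mm [-0.13 -0.39] r 0.023302627727389336 rim above shoulder 36.77245871402388 tilt [-0.00606275 -0.0057349 ]
corr tool [ 3.67651612e-04 -1.82288155e-04  1.80587072e-08]
```

Aligned within 0.4 mm. I descend to just above the beads.

Emit:
{"name": "play_rows", "arguments": {
  "moves": [
    [[1,0.0004,-0.0002,0.003,0,0,0],[1,0.0004,-0.0002,0.006,0,0,0],[1,0.0004,-0.0002,0.009,0,0,0],[1,0.0004,-0.0002,0.012,0,0,0],[1,0.0004,-0.0002,0.015,0,0,0],[1,0.0004,-0.0002,0.018,0,0,0],[1,0.0004,-0.0002,0.019,0,0,0],[1,0.0004,-0.0002,0.019,0,0,0]]
  ]
}}

```text
t: 20.7
eef_pos: [0.5778, -0.0261, 0.1474]
ee_rot: [0.924, 0.383, 0.0, -0.0]
contact_force: [-0.5, 1.0, 0.3]
opening: 0.044
```

```bash
python3 pos.py
```

```text
t 20.7 tcp [ 0.5778 -0.0261  0.1474] F [-0.5  1.   0.3] tau [-0.03  0.01  0.03] open 0.043969355325500455
cap-neck mm [0.47 0.01] r 0.023198844864964485 rim above shoulder 17.789066890616628 tilt [-0.00457268 -0.00510425]
corr tool [-3.35822373e-04 -3.25932317e-04  1.27170047e-08]
```

Emit:
{"name": "play_rows", "arguments": {
  "moves": [
    [[1,0,0,0.003,0,0,0],[1,0,0,0.006,0,0,0],[1,0,0,0.009,0,0,0],[1,0,0,0.012,0,0,0],[1,0,0,0.014,0,0,0],[1,0,0,0.016,0,0,0],[1,0,0,0.018,0,0,0],[1,0,0,0.018,0,0,0]]
  ],
  "squeeze": 120
}}

```text
t: 21.55
eef_pos: [0.5784, -0.0261, 0.1303]
ee_rot: [0.924, 0.383, 0.001, 0.0]
contact_force: [-2.5, 0.9, 6.8]
opening: 0.0433
```

```bash
python3 pos.py
```

```text
t 21.55 tcp [ 0.5784 -0.0261  0.1303] F [-2.5  0.9  6.8] tau [0.14 0.29 0.01] open 0.04328810572409574
cap-neck mm [0.89 0.08] r 0.023262890055775642 rim above shoulder 0.6092415253958483 tilt [-0.00407492 -0.00420757]
corr tool [-6.86812949e-04 -5.73740761e-04 -9.71212390e-07]
```

Clicked, rim about 0.6 mm above the shoulder, push 7 N. I press further until it is firmly home.

Emit:
{"name": "play_rows", "arguments": {
  "moves": [
    [[1,-0.0005,-0.0004,0.001,0,0,0],[1,-0.0005,-0.0004,0.002,0,0,0],[1,-0.0005,-0.0004,0.003,0,0,0],[1,-0.0005,-0.0004,0.004,0,0,0],[1,-0.0005,-0.0004,0.004,0,0,0],[1,-0.0005,-0.0004,0.004,0,0,0]]
  ]
}}

```text
t: 22.2
eef_pos: [0.5785, -0.0262, 0.1297]
ee_rot: [0.924, 0.383, 0.001, 0.0]
contact_force: [-6.0, 1.5, 17.2]
opening: 0.0435
```

```bash
python3 pos.py
```

```text
t 22.2 tcp [ 0.5785 -0.0262  0.1297] F [-6.   1.5 17.2] tau [0.26 1.02 0.04] open 0.04351373031858094
cap-neck mm [ 1.24 -0.28] r 0.02332943305373192 rim above shoulder 0.0540971852954486 tilt [-0.00275022 -0.00321531]
corr tool [-6.78970175e-04 -1.07245874e-03 -2.40457756e-06]
```

```bash
cat > fin.py <<'E'
from h import *
for n in ('scene','top'):
    p=capture(n);cv2.imwrite(f'pics/{n}_f.png',p['pixels'])
    for t in ['cheese','carrot','mustard_jar','beet_jar','pickle_jar','sauce_jar']:
        q=regions_of(t,p)
        if q: c=cloud(p,q[0]['pixels']);print(n,t,round(q[0]['confidence'],2),np.round(np.median(c,0),3))
o=get_obs();print(o['t'],o['eef_pos'],o['contact_force'])
E
python3 fin.py; python3 pos.py
```

```text
scene cheese 0.71 [ 0.548 -0.308  0.03 ]
scene mustard_jar 0.6 [0.397 0.154 0.056]
scene pickle_jar 0.72 [0.735 0.211 0.073]
scene sauce_jar 0.89 [ 0.742 -0.205  0.067]
top cheese 0.67 [ 0.541 -0.313  0.03 ]
top carrot 0.47 [ 0.501 -0.345  0.028]
top mustard_jar 0.76 [0.38  0.147 0.059]
top pickle_jar 0.83 [0.712 0.205 0.072]
top sauce_jar 0.87 [ 0.724 -0.212  0.068]
22.95 [ 0.5784932  -0.02616457  0.12969501] [-5.74767173  0.81066106 16.60298669]
t 22.95 tcp [ 0.5785 -0.0262  0.1297] F [-5.7  0.8 16.6] tau [0.2  1.06 0.  ] open 0.04312372041256424
cap-neck mm [ 0.78 -0.09] r 0.023275330662727356 rim above shoulder 0.03981459923840802 tilt [-0.00198608 -0.00410156]
corr tool [-4.87227176e-04 -6.12600414e-04 -1.51706740e-06]
```

View pics/scene_f.png

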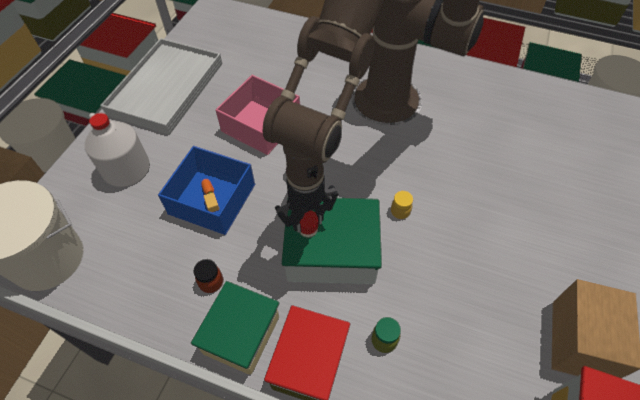

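The final view shows both scraps in the blue bin at (208,192) and the cap on the neck at (308,224) with the gripper holding it. Mustard, pickle and sauce jars haven't moved. The arm hides the beet jar. The push held steady at about 17 N for 0.75 s.

```bash
python3 -c "
from rig import hand_in
print(hand_in())"
```

```text
the job is handed in; nothing more can be done
None
```

I put the cheese and the carrot in the blue bin, pressed the red cap over the neck until it clicked, and handed in at about 23 s while still pushing the cap down.

- **Cap:** its rim is within about 0.1 mm of the shoulder. It is off centre by about 0.8 mm (1.3 mm in the check before) and tilted by less than 0.01 rad. The push was about 17 N and stayed steady over 0.75 s, with about 6 N of side force on the tool.
- **Scraps:** both lie on the bin floor at about 0.03 m height. The network did not report the carrot in the last scene picture, but it reported it in the top picture and the carrot is visible in both.
- **Jars:** mustard, pickle and sauce jars measured within about 2 mm of where they started. The arm hid the beet jar in the last pictures, so I could not check it, but nothing came near it.

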